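Slide the spray can home into its bay

ROBOT

A 6-joint arm with a two-finger parallel gripper is mounted at the origin on a cart in front of the work surface, level with it; the furniture and walls round the work are solid. World frame = base frame: x ahead of the robot, y to its left, z up, the work surface at z = 0. Lengths are in m, angles in rad, forces in N, time in s.
With the tool pointing down it reaches from about 0.325 to 0.9 m from the base axis. Payload 6.1 kg.
Tool frame: the origin (TCP) lies at the very end of the fingers, on their centre line; the grasp point (between the pads) lies 19 mm behind it; x points along the fingers, y is the direction in which the jaws open and shut, and the axes are right-handed (so a half turn about x gives the same grasp; the last joint's range is limited). The gripper opens to 87 mm and grips with 3 to 60 N. Pads are 19 mm wide; open, the fingers measure 117 mm over their backs; the gripper's body (75 mm by 190 mm) begins 51 mm behind the grasp point.
Start: joints at [-1.279, 0.22, 1.526, -0, 1.395, -0.126], TCP at [0.254, -0.571, 0.223] pointing down, gripper open.
Joint ranges: [-2.98, 2.98], [-0.91, 2.08], [0.09, 2.57], [-1.24, 4.39], [0.2, 2.65], [-2.68, 2.68]. Speed limits (rad/s): [2.57, 2.57, 3.01, 3.14, 3.14, 3.14].

INTERFACE

Orientations are given as a 3x3 rotation matrix whose columns are the frame's x, y, z axes.
In Python, from cell import status, grab_frame, calibration, env gives the robot as it stands. The module is installed in compiled form; this text tells all that it offers.
- The arm moves only by the tool drive_tool, never from a script. Its argument "deltas" is a list of rows, each a list of 7 numbers: the shift along the tool's x, y, z in mm, then the turn, a rotation vector about the tool's x, y, z in degrees, then the opening, from 0 (shut) to 1 (fully open). In form: [[x, y, z, ax, ay, az, hand], ...]. A call has 1 to 10 rows; each row is the pose to reach, as a shift and turn from the pose commanded when the call began, along the tool's axes at that moment; what a row does not reach only later rows make up. A row lasts 1/10 s, in which the tool goes at most 50 mm and 8.59 degrees, less where a joint would pass 70% of its speed; a pose out of reach is approached as far as the arm can. A call with a gripper value outside its range is refused whole. The fingers move at their own pace and stop on an object; the grip force is fixed at half the most. Time passes only in rows, so rows that repeat a pose let the fingers close. It gives the time, the measured TCP pose, the force and the opening at its end, in the units of the state.
- status.observe(): the state, without advancing time (a new reading comes with each control period).
- grab_frame(name): name is "scene" or "side" or "wrist"; returns the picture (420x560x3 uint8, red, green, blue); there is no depth.
- calibration(name): a dict with "K" (3x3 intrinsics, pixels), "dist_coeffs" ([k1, k2, p1, p2, k3] as OpenCV has them; the pictures are not rectified), "extrinsics" (4x4, takes a point from camera to world coordinates); the wrist camera has in their place "mount" (4x4, takes a point from camera to tool coordinates, whose origin is the TCP and whose axes are the tool frame's). Camera axes: x right, y down, z forward; pixel columns grow to the right and rows downward; lengths in m; the calibration is good to about 2 mm. A picture is of the moment at which its call begins: read the wrist's pose just before it. calibration takes no time and is no camera call.
- env.close_job(): hands the job in, once; it reports no verdict.
The state is a dict: "clock": time; "qpos": joint angles; "qd": joint speeds; "joint_efforts": joint torques, N m; "tool_pos": TCP position; "ee_rot": TCP orientation; "contact_force": force on the tool from outside, world axes, zero at the start; "moment": the same for the moment, N m; "width": finger opening in m.
Only numpy, scipy, OpenCV 4.12 (cv2) and the standard library are available. Lean on these libraries where they do the work, as an engineer would, in place of code of your own. Each camera call takes 0.05 s, during which the arm holds its last target. There are 200 camera calls.

TASK

Push the tall spray can gently across the bench into the empty bay of the wooden three-bay stand, until it rests against the back board. Keep it standing upright on the bench all the way: it is only to be pushed, not gripped, lifted or tipped. Leave the two tins in the other bays and the tools lying about where they are.

Things in the scene. Friction and masses are not known exactly. Their poses are not given: they have to be found in the camera images.
- spray_can: The tall narrow aerosol can standing loose on the bench: aluminium with a grey sleeve, 52 mm diameter up to 145 mm height, then a black cap 37 mm wide up to 184 mm; 0.2 to 0.4 kg. Origin at the centre of its underside, z up its axis. Pushed lower than about 25 mm above the bench it slides; pushed higher it may tip over.
- bay_stand: Low brown wooden stand fixed to the bench: three floorless bays, open at the front, which faces the robot's left. Origin on the bench mid middle bay; +x into the bays, y along the back board, whose face is at x = 34 mm (56 mm high, 16 thick, 273 long). Bay centres y = -87, 0, +87 mm; each 75 mm wide between dividers 12 mm thick, 32 mm high, that run from the board to round noses ending at x = -20 mm.
- bay_home (a point): Point on the bench in the empty bay, where the centre of the can's underside is when the can touches the back board in mid bay; x into the bay (as the stand), 26 mm before the board. A flush round cork inlay, 40 mm wide, lies centred 8 mm in front of this point and does not hinder. Which of the three bays is empty differs.
- grey_tin: Open grey tin, 65 mm diameter, 86 mm high, loose, standing in one of the other bays; origin at the centre of its underside. To be left alone.
- brass_tin: Open low brass tin, 58 mm diameter, 39 mm high, loose, standing in one of the other bays; origin at the centre of its underside. To be left alone.
- pliers: Flat-nose pliers, 61 x 188 x 12 mm, lying loose on the bench beyond the stand, on the robot's right, long side along its y; origin at the centre of the underside. To be left alone.
- turnscrew: Screwdriver with wooden grip, 24 x 230 x 27 mm, lying loose on the bench on the robot's left, long side along its y; origin at the centre of the underside. To be left alone.
Mind the look-alikes: they are no part of the job. Leave any red look-alike of the spray_can alone.

How it is judged:
By the outcome, as a careful person would: the job done as asked, in the order asked, and still so for the second after the job is handed in, with the robot touching nothing.
It also fails if it takes over 58 s, if anything falls off the work surface, if the arm or the gripper's body presses on something with over 40 N, if the wrist force passes 120 N, or if a joint passes its speed limit or range.

## Working session

There is one attempt and no reset: what is moved stays moved. The work goes in short steps, Python scripts to look and compute and a tool call to move; the robot and the scene stay as the last step left them, time stands still between calls to the robot, and variables do not carry over. Pictures are saved under pics/ and viewed, about 8 in all and at most 12, crops included, and the job is handed in when it is done.

Besides the shell and the picture viewer there is one more tool, called after "Call:" as name(argument=value, ...) on one line, values as JSON. drive_tool: Moves the arm, as the interface text tells. Its arguments: {"type":"object","properties":{"deltas":{"type":"array"}},"required":["deltas"]}

```bash
mkdir -p pics && cat > h.py <<'E'
import numpy as np, cv2
from cell import status, grab_frame, calibration, env
def snap(n,f):
    s=status.observe(); im=grab_frame(n); cv2.imwrite(f'pics/{f}.png',im[:,:,::-1]); return s,im
def pose(n,s=None):
    c=calibration(n)
    if n!='wrist': return c,np.array(c['extrinsics'])
    T=np.eye(4); T[:3,:3]=s['ee_rot']; T[:3,3]=s['tool_pos']; return c,T@np.array(c['mount'])
def ray(n,px,s=None):
    c,E=pose(n,s)
    u=cv2.undistortPoints(np.array(px,float).reshape(-1,1,2),np.array(c['K']),np.array(c['dist_coeffs'])).reshape(-1,2)
    d=np.c_[u,np.ones(len(u))]@E[:3,:3].T
    return E[:3,3],d
def onz(n,px,z=0,s=None):
    o,d=ray(n,px,s); return o+d*((z-o[2])/d[:,2])[:,None]
def proj(n,P,s=None):
    c,E=pose(n,s); W=np.linalg.inv(E)
    return cv2.projectPoints(np.array(P,float).reshape(-1,3),cv2.Rodrigues(W[:3,:3])[0],W[:3,3],np.array(c['K']),np.array(c['dist_coeffs']))[0].reshape(-1,2)
E
python3 - <<'E'
from h import *
s,a=snap('scene','scene0'); _,b=snap('side','side0')
print(s)
for n in('scene','side'): print(n,np.round(pose(n)[1],3).tolist())
print(calibration('wrist')['mount'])
E
```

```text
{'clock': 0.0, 'qpos': array([-1.27908972e+00,  2.21214816e-01,  1.52761369e+00, -5.45385424e-06,
        1.39468886e+00, -1.26085490e-01]), 'qd': array([ 0.00042911, -0.00035479, -0.00074423,  0.00162284, -0.0017762 ,
        0.00029276]), 'joint_efforts': array([-2.73889011e-03, -4.94615257e+01, -3.87381291e+01,  6.94680610e-02,
        5.72278420e-02, -1.50275832e-04]), 'tool_pos': array([ 0.25341357, -0.57064377,  0.2214429 ]), 'ee_rot': array([[-5.58663185e-04,  4.05743795e-01, -9.13986685e-01],
       [ 1.84185091e-03, -9.13984860e-01, -4.05744111e-01],
       [-9.99998148e-01, -1.91010151e-03, -2.36709886e-04]]), 'contact_force': array([ 0.11467553, -0.00647502, -0.17462152]), 'moment': array([0.04420256, 0.00481343, 0.01255918]), 'width': 0.08693363352451053}
scene [[-0.581, -0.603, 0.546, 0.005], [-0.814, 0.442, -0.378, 0.436], [-0.013, -0.664, -0.747, 0.835], [0.0, 0.0, 0.0, 1.0]]
side [[0.9, -0.197, 0.39, 0.081], [-0.436, -0.458, 0.774, -0.962], [0.026, -0.867, -0.498, 0.698], [0.0, 0.0, 0.0, 1.0]]
[[ 3.59390071e-05 -2.93475150e-01  9.55966702e-01 -1.62084538e-01]
 [ 9.99999245e-01 -1.16365938e-03 -3.94829748e-04 -2.61191168e-04]
 [ 1.22829234e-03  9.55965994e-01  2.93474887e-01 -8.01632819e-02]
 [ 0.00000000e+00  0.00000000e+00  0.00000000e+00  1.00000000e+00]]
```

View pics/scene0.png

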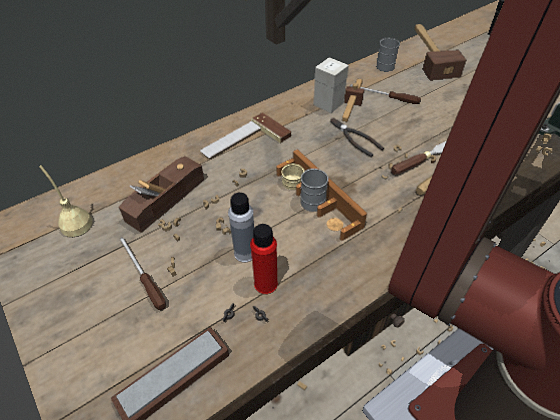

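View pics/side0.png

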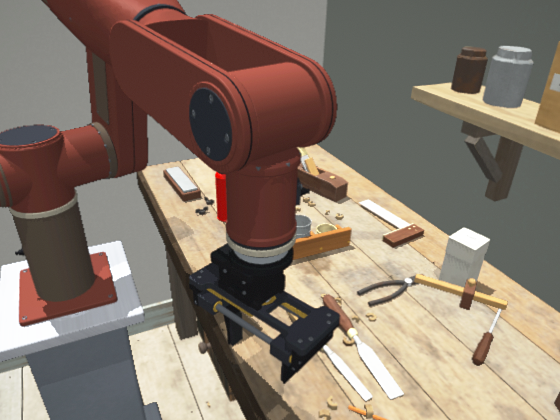

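The scene view shows the spray can with its base at about (243,258), the red look-alike at about (265,290), and the stand at about (320,195). The brass tin is in the far bay and the grey tin in the middle one. The near bay is empty, with its cork at about (336,225). In the side view the arm hides most of this.

```bash
python3 - <<'E'
from h import *
im=cv2.imread('pics/scene0.png')
c=im[140:305,195:385]; cv2.imwrite('pics/crop0.png',cv2.resize(c,None,fx=4,fy=3.6363,interpolation=cv2.INTER_CUBIC) if 0 else cv2.resize(c,None,fx=3.6,fy=3.6,interpolation=cv2.INTER_CUBIC))
hsv=cv2.cvtColor(im,cv2.COLOR_BGR2HSV)
m=cv2.inRange(hsv,(0,0,0),(1,1,1))
print(np.round(onz('scene',[(243,258),(265,290),(336,225),(228,313),(260,315),(150,280)]),3))
E
```

```text
[[ 0.545  0.16  -0.   ]
 [ 0.447  0.167  0.   ]
 [ 0.495 -0.071  0.   ]
 [ 0.447  0.26   0.   ]
 [ 0.404  0.209  0.   ]
 [ 0.615  0.355  0.   ]]
```

View pics/crop0.png

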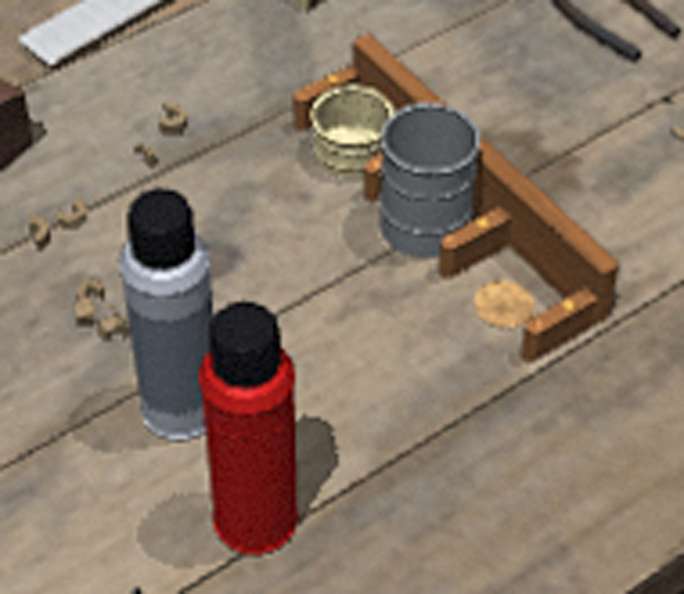

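```bash
python3 - <<'E'
from h import *
f=lambda p,z: print(np.round(onz('scene',[(195+a/3.6,140+b/3.6) for a,b in p],z),4).tolist())
f([(161,203)],.184); f([(180,437),(145,420)],0); f([(247,316)],.184); f([(255,552)],0)
print('cork');f([(505,303)],0)
print('board');f([(355,45),(375,38),(598,277),(617,265)],.056)
print('div');f([(525,325),(598,295),(443,243),(510,212)],.032)
f([(430,140)],.086); f([(353,112)],.039)
c=calibration('wrist');print(c['K'],c['dist_coeffs'])
E
```

```text
[[0.5554, 0.1458, 0.184]]
[[0.5343, 0.1617, 0.0], [0.5581, 0.1724, 0.0]]
[[0.4612, 0.153, 0.184]]
[[0.439, 0.1706, 0.0]]
cork
[[0.4981, -0.0718, 0.0]]
board
[[0.7132, -0.1077, 0.056], [0.7107, -0.1239, 0.056], [0.447, -0.0985, 0.056], [0.4473, -0.1149, 0.056]]
div
[[0.458, -0.0507, 0.032], [0.4493, -0.1046, 0.032], [0.5427, -0.0529, 0.032], [0.538, -0.1067, 0.032]]
[[0.5821, -0.07, 0.086]]
[[0.6724, -0.0757, 0.039]]
[[346.23073908   0.         278.01966733]
 [  0.         346.23073908 206.20529814]
 [  0.           0.           1.        ]] [-0.04800055  0.          0.          0.          0.        ]
```

```bash
cat >> h.py <<'E'
from scipy.spatial.transform import Rotation as Ro
def rot(yaw,th):
    """tool rotation: horizontal heading at yaw deg from world x, tilted th deg from straight down; z forward-up"""
    p=np.array([np.cos(np.radians(yaw)),np.sin(np.radians(yaw)),0]); u=np.array([0,0,1.]); t=np.radians(th)
    a=np.sin(t)*p-np.cos(t)*u; n=np.cos(t)*p+np.sin(t)*u
    return np.c_[a,np.cross(n,a),n]
def row(P,R):
    s=status.observe(); R0=s['ee_rot']
    d=R0.T@(np.array(P)-s['tool_pos'])*1000; w=np.degrees(Ro.from_matrix(R0.T@R).as_rotvec())
    return np.round(np.r_[d,w],1).tolist()
E
python3 - <<'E'
from h import *
print(row([.50,.15,.37],rot(-104,0)), np.linalg.norm(row([.50,.15,.37],rot(-104,0))[3:]))
f=lambda p,z: print(np.round(onz('scene',[(195+a/3.6,140+b/3.6) for a,b in p],z),3).tolist())
f([(90,295),(110,325),(70,215)],0)
E
```

```text
[-147.4, -558.9, -517.8, -52.1, -0.1, 0.1] 52.10019193822611
[[0.667, 0.148, -0.0], [0.637, 0.15, 0.0], [0.739, 0.121, 0.0]]
```

Call:
drive_tool(deltas=[[-50,0,0,0,0,0,1],[-100,0,0,0,0,0,1],[-147,0,0,0,0,0,1],[-147,-80,-74,-7,0,0,1],[-147,-160,-148,-15,0,0,1],[-147,-240,-222,-22,0,0,1],[-147,-320,-296,-30,0,0,1],[-147,-400,-370,-37,0,0,1],[-147,-480,-444,-45,0,0,1],[-147,-559,-518,-52,0,0,1]])

```text
clock: 1.1
tool_pos: [0.3666, -0.238, 0.3692]
ee_rot: [[-0.0, 0.971, -0.238], [0.0, -0.238, -0.971], [-1.0, -0.0, -0.0]]
contact_force: [1.3, 0.4, -0.7]
width: 0.0869
```

Call:
drive_tool(deltas=[[0,5,-50,0,0,0,1],[0,9,-100,0,0,0,1],[0,14,-150,0,0,0,1],[0,18,-200,0,0,0,1],[0,23,-250,0,0,0,1],[0,28,-300,0,0,0,1],[0,32,-350,0,0,0,1],[0,37,-408,0,0,0,1],[0,37,-408,0,0,0,1],[0,37,-408,0,0,0,1]])

```text
clock: 2.1
tool_pos: [0.5014, 0.1482, 0.3686]
ee_rot: [[-0.002, 0.971, -0.24], [-0.0, -0.24, -0.971], [-1.0, -0.002, 0.001]]
contact_force: [-0.2, 0.3, 0.2]
width: 0.087
```

```bash
python3 - <<'E'
from h import *
s,a=snap('wrist','w1'); print(s['clock'],s['qpos'].round(3),s['tool_pos'].round(4),s['contact_force'].round(1))
import json; json.dump({k:np.array(s[k]).tolist() for k in('tool_pos','ee_rot','qpos')},open('w1.json','w'))
E
```

```text
2.1 [ 0.137 -0.079  1.573 -0.     1.65   0.379] [0.5014 0.1482 0.3686] [-0.2  0.3  0.2]
```

View pics/w1.png

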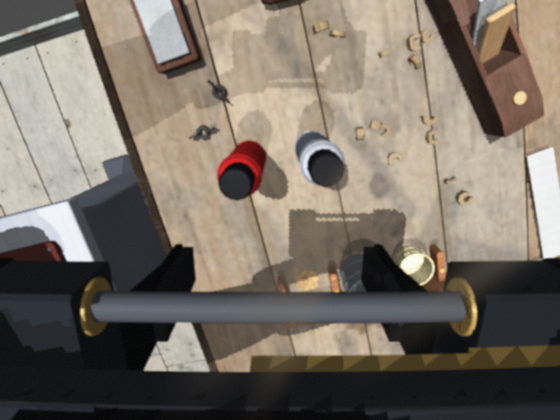

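The wrist view shows the spray can's cap top at about (325,168) and the red one's at about (236,181). The stand is half hidden behind the gripper bar. I'll triangulate the cap tops, then move forward to see the stand.

```bash
cat >> h.py <<'E'
def tri(rays):
    A=np.zeros((3,3));b=np.zeros(3)
    for o,d in rays:
        d=d/np.linalg.norm(d); M=np.eye(3)-np.outer(d,d); A+=M; b+=M@o
    P=np.linalg.solve(A,b); return P,[np.linalg.norm(np.cross(P-o,d/np.linalg.norm(d)))*1000 for o,d in rays]
E
python3 - <<'E'
from h import *; import json
s={k:np.array(v) for k,v in json.load(open('w1.json')).items()}
w=cv2.cvtColor(cv2.imread('pics/w1.png'),cv2.COLOR_BGR2GRAY)
sc=cv2.cvtColor(cv2.imread('pics/scene0.png'),cv2.COLOR_BGR2GRAY)
def blob(g,x,y,r,t=60):
    m=np.zeros_like(g); m[y-r:y+r,x-r:x+r]=(g[y-r:y+r,x-r:x+r]<t)*255
    n,l,st,c=cv2.connectedComponentsWithStats(m); k=l[y,x]; 
    return st[k],c[k]
for nm,pw,ps in(('can',(325,168),(161/3.6+195,203/3.6+140)),('red',(236,181),(247/3.6+195,316/3.6+140))):
    print(nm,blob(w,*pw,26))
    q=blob(w,*pw,26)[1]
    o,d=ray('wrist',[q],s); o2,d2=ray('scene',[ps]); print(tri([(o,d[0]),(o2,d2[0])]), onz('wrist',[q],.184,s))
# kinematic check
E
```

```text
can (array([309, 150,  34,  36, 894], dtype=int32), array([324.37136465, 166.72595078]))
(array([0.54821974, 0.15224156, 0.19285458]), [np.float64(2.4115013346259873), np.float64(2.411501334626032)]) [[0.54961969 0.1527154  0.184     ]]
red (array([ 219,  155,   43,   44, 1256], dtype=int32), array([240.39012739, 178.35031847]))
(array([0.46230132, 0.15713916, 0.18313251]), [np.float64(4.362641998361496), np.float64(4.362641998361468)]) [[0.46377045 0.16157372 0.184     ]]
```

Call:
drive_tool(deltas=[[0,0,50,0,0,0,1],[0,0,100,0,0,0,1],[0,0,150,0,0,0,1],[0,0,200,0,0,0,1],[0,0,220,0,0,0,1],[0,0,220,0,0,0,1]])

```text
clock: 2.75
tool_pos: [0.4466, -0.0706, 0.3698]
ee_rot: [[0.0, 0.968, -0.25], [-0.001, -0.25, -0.968], [-1.0, 0.001, 0.001]]
contact_force: [-0.4, -0.0, 0.3]
width: 0.0869
```

```bash
python3 - <<'E'
from h import *
s,a=snap('wrist','w2'); print(s['clock'],s['qpos'].round(3),s['tool_pos'].round(4),s['contact_force'].round(1))
import json; json.dump({k:np.array(s[k]).tolist() for k in('tool_pos','ee_rot','qpos')},open('w2.json','w'))
cv2.imwrite('pics/w2b.png',cv2.resize(a[:270,140:470,::-1],None,fx=2.2,fy=2.2,interpolation=cv2.INTER_CUBIC))
E
```

```text
2.75 [-3.310e-01 -2.580e-01  1.727e+00 -1.000e-03  1.672e+00 -7.800e-02] [ 0.4466 -0.0706  0.3698] [-0.4 -0.   0.3]
```

View pics/w2b.png

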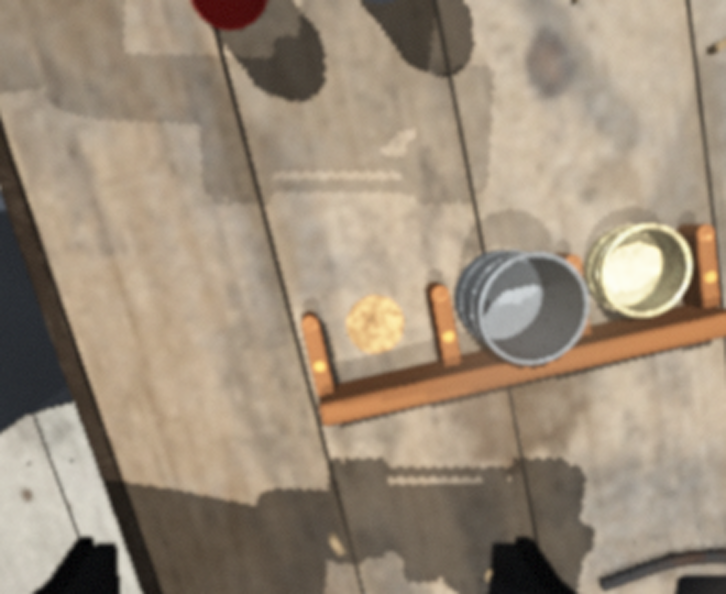

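The crop shows the cork at (375,324), the near divider's nose at (313,314), the second divider's nose at (437,286), the board running from (322,400) to (726,315), and the grey tin's rim centred at (532,307). The empty bay is the near one.

```bash
python3 - <<'E'
from h import *; import json
s={k:np.array(v) for k,v in json.load(open('w2.json')).items()}
f=lambda n,p,z: print(n,np.round(onz('wrist',[(140+a/2.2,b/2.2) for a,b in p],z,s),4)[:,:2].tolist())
hsv=cv2.cvtColor(cv2.imread('pics/w2b.png'),cv2.COLOR_BGR2HSV)
m=cv2.inRange(hsv[280:370,340:412],(8,80,170),(30,255,255)); M=cv2.moments(m,True); c=(340+M['m10']/M['m00'],280+M['m01']/M['m00']); print(c,M['m00'])
f('cork',[c],0); f('noses',[(313,314),(437,286),(710,226)],.032); f('dots',[(320,367),(449,337),(710,276)],.032)
f('boardtop front',[(322,398),(726,308)],.056); f('boardtop back',[(330,424),(726,335)],.056)
f('grey rim',[(532,307)],.086);f('brass',[(640,269)],.039)
# two-view heights: cork, rim
o,d=ray('wrist',[(140+c[0]/2.2,c[1]/2.2)],s); o2,d2=ray('scene',[(505/3.6+195,303/3.6+140)]); print(tri([(o,d[0]),(o2,d2[0])]))
# kinematics: vertical plane: r,z = h + L1 u(q2)+L2 u(q2+q3)+ d u(sum), down tool
Q=[([-1.27909,.2212,1.5276,0,1.39469],[.25341,-.57064,.22144])]
for n in('w1','w2'):
    t=json.load(open(n+'.json'));Q.append((t['qpos'],t['tool_pos']))
A=[];b=[]
for q,p in Q:
    a1,a2=q[1],q[1]+q[2]; A+=[[np.sin(a1),np.sin(a2),0],[np.cos(a1),np.cos(a2),1]]; b+=[np.hypot(p[0],p[1]),p[2]]
    print('az',np.arctan2(p[1],p[0]),q[0])
print(np.linalg.lstsq(np.array(A),np.array(b),rcond=None))
E
```

```text
(374.972087830294, 324.01637513956086) 2687.0
cork [[0.4966, -0.0719]]
noses [[0.4572, -0.0507], [0.5392, -0.0533], [0.7172, -0.059]]
dots [[0.4531, -0.0857], [0.5401, -0.0875], [0.7137, -0.0906]]
boardtop front [[0.45, -0.101], [0.7097, -0.1081]]
boardtop back [[0.4508, -0.1189], [0.708, -0.1251]]
grey rim [[0.5825, -0.0721]]
brass [[0.6664, -0.0738]]
(array([ 0.49689735, -0.07128494,  0.00150597]), [np.float64(0.5272568787630388), np.float64(0.5272568787631192)])
az -1.1528760919147207 -1.27909
az 0.2874474540323302 0.13664091731606318
az -0.15683043335682273 -0.33061049564528294
(array([ 0.37402972,  0.55175507, -0.04674068]), array([9.25337801e-06]), np.int32(3), array([2.43753805, 1.73207477, 0.24150618]))
```

```bash
python3 - <<'E'
from h import *
print(row([.619,.2325,.25],rot(-102.7,38)))
E
```

```text
[119.7, 91.5, -334.7, -1.6, -38.0, 0.5]
```

Call:
drive_tool(deltas=[[0,14,-48,0,0,0,1],[0,27,-96,0,-5,0,1],[0,40,-144,0,-10,0,1],[0,53,-192,0,-16,0,1],[0,66,-240,0,-22,0,1],[0,80,-288,-1,-28,0,1],[0,91,-335,-1.6,-34,0.5,1],[40,91,-335,-1.6,-38,0.5,1],[80,91,-335,-1.6,-38,0.5,1],[120,91,-335,-1.6,-38,0.5,1]])

```text
clock: 3.8
tool_pos: [0.6171, 0.2386, 0.2458]
ee_rot: [[-0.133, 0.977, -0.166], [-0.602, -0.212, -0.77], [-0.787, -0.003, 0.617]]
contact_force: [0.0, 0.5, 0.0]
width: 0.0869
```

```bash
python3 - <<'E'
from h import *; import json
s=status.observe(); json.dump({k:np.array(s[k]).tolist() for k in('tool_pos','ee_rot','qpos')},open('w3.json','w'))
print(s['clock'],s['qpos'].round(3),s['tool_pos'].round(4),np.round(s['ee_rot'],3).tolist(),s['contact_force'].round(1))
# FK lengths: p = Rz(q1)[ off*ey + L1 u(q2)+L2 u(q2+q3) ] + h ez + d*a + e*tool..., linear fit
Q=[dict(qpos=[-1.27909,.2212,1.5276,0,1.39469,0],tool_pos=[.25341,-.57064,.22144],ee_rot=[[0,.4057,-.914],[0,-.914,-.4057],[-1,0,0]])]+[json.load(open(f'w{i}.json')) for i in(1,2,3)]
A=[];b=[]
for t in Q:
    q=t['qpos'];Rz=Ro.from_euler('z',q[0]).as_matrix();u=lambda a:Rz@[np.sin(a),0,np.cos(a)]
    A.append(np.c_[Rz[:,1],u(q[1]),u(q[1]+q[2]),[0,0,1],np.array(t['ee_rot'])[:,0]]);b.append(t['tool_pos'])
x,r,k,sv=np.linalg.lstsq(np.vstack(A),np.hstack(b),rcond=None);print('off,L1,L2,h,d',x.round(3),r,k,sv.round(2))
q=s['qpos'];Rz=Ro.from_euler('z',q[0]).as_matrix();print('wrist',s['tool_pos']-x[4]*s['ee_rot'][:,0])
print(row([.619,.2325,.013],rot(-102.7,38)))
E
```

```text
3.8 [ 0.493  0.674  1.017 -0.513  1.881  0.654] [0.6171 0.2386 0.2458] [[-0.133, 0.977, -0.166], [-0.602, -0.212, -0.77], [-0.787, -0.003, 0.617]] [0.  0.5 0. ]
off,L1,L2,h,d [0.078 0.393 0.548 0.269 0.335] [5.94076342e-05] 5 [3.4  2.01 2.01 0.49 0.37]
wrist [0.66170391 0.44044038 0.50966799]
[186.7, 3.7, -139.2, 0.4, 0.1, -0.2]
```

Call:
drive_tool(deltas=[[38,1,-28,0,0,0,1],[76,2,-56,0,0,0,1],[114,3,-84,0,0,0,1],[150,4,-112,0,0,0,1],[170,4,-126,0,0,0,1],[187,4,-139,0,0,0,1],[187,4,-139,0,0,0,1],[187,4,-139,0,0,0,1]])

```text
clock: 4.6
tool_pos: [0.6212, 0.2305, 0.0181]
ee_rot: [[-0.131, 0.977, -0.17], [-0.601, -0.215, -0.77], [-0.788, 0.001, 0.615]]
contact_force: [0.3, -0.2, 0.8]
width: 0.0868
```

```bash
python3 - <<'E'
from h import *
s,a=snap('scene','s3'); print(s['clock'],s['tool_pos'].round(4),s['contact_force'].round(1))
cv2.imwrite('pics/s3b.png',cv2.resize(a[100:330,120:400,::-1],None,fx=2.5,fy=2.5,interpolation=cv2.INTER_CUBIC))
print(row([.606,.174,.013],rot(-102.7,38)))
E
```

```text
4.6 [0.6212 0.2305 0.0181] [ 0.3 -0.2  0.8]
[41.0, -3.4, 42.7, 0.1, -0.1, -0.3]
```

View pics/s3b.png

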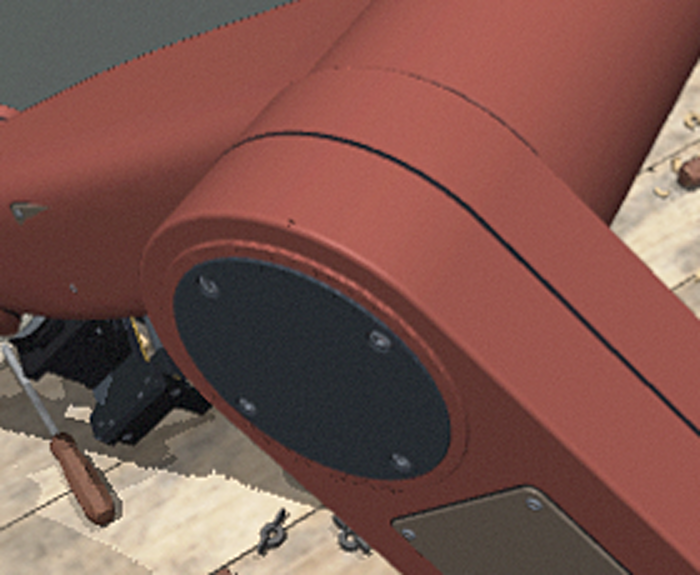

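The arm blocks the scene camera, so I'll use the wrist and side views together in one picture.

```bash
python3 - <<'E'
from h import *
s,a=snap('wrist','w4'); s2,b=snap('side','d4'); print(s2['tool_pos'].round(4),s2['qd'].round(3))
b=cv2.resize(b[120:330,180:400],(440,420))
cv2.imwrite('pics/v4.png',np.hstack([cv2.resize(a,(400,300)),cv2.resize(b,(314,300))])[:,:,::-1])
E
```

```text
[0.6223 0.2309 0.0196] [-0.    -0.007  0.001  0.    -0.003  0.001]
```

View pics/v4.png

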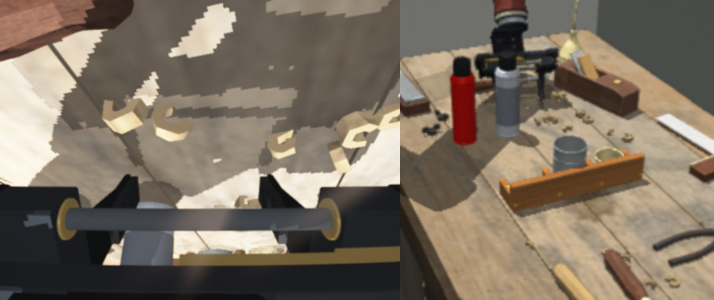

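The left half (wrist) shows the can at about (148,235) ahead of the left finger, with shavings below the gripper. In the right half (side view) the can stands at (508,100), clear of the red one, with the gripper right behind it.

```bash
python3 - <<'E'
from h import *
s=status.observe(); R=s['ee_rot'];P=s['tool_pos']
print('proj side cap',proj('side',[.549,.1525,.184]),'base',proj('side',[.549,.1525,0]))
print('red',proj('side',[.463,.159,.184]))
print('wrist: fingertip',proj('wrist',[P+R@[0,-.0435,0],P+R@[0,-.0585,0]],s), 'can base',proj('wrist',[[.549,.1525,.0],[.549,.1525,.1]],s))
b=cv2.imread('pics/d4.png'); g=cv2.cvtColor(b,cv2.COLOR_BGR2HSV)
# spray can columns profile rows 180..205
for r in(160,165,185,195,205): print(r,[int(v) for v in g[r,240:285,2]])
m=cv2.inRange(g,(0,150,80),(10,255,255));n,l,st,c=cv2.connectedComponentsWithStats(m);print(st[1:][st[1:,4]>200])
E
```

```text
proj side cap [[253.33467566 157.18927751]] base [[253.5507988  212.15097485]]
red [[224.47236373 160.92350665]]
wrist: fingertip [[195.48931593 263.23793518]
 [166.80556629 263.09874932]] can base [[208.13858547 292.88186024]
 [191.17448692 446.86228585]]
160 [32, 30, 37, 47, 47, 52, 59, 61, 65, 27, 23, 26, 31, 34, 35, 35, 32, 28, 23, 22, 27, 76, 131, 132, 124, 92, 72, 31, 33, 41, 41, 40, 39, 39, 39, 38, 38, 44, 55, 43, 47, 45, 49, 51, 52]
165 [96, 44, 40, 43, 41, 40, 41, 39, 36, 22, 19, 21, 19, 20, 17, 18, 18, 15, 21, 19, 17, 41, 72, 84, 84, 88, 105, 101, 89, 97, 121, 143, 164, 150, 78, 31, 28, 39, 61, 37, 39, 37, 33, 33, 33]
185 [118, 124, 155, 169, 155, 99, 71, 66, 81, 81, 78, 79, 79, 82, 81, 83, 82, 81, 81, 79, 78, 72, 70, 65, 71, 76, 77, 78, 76, 76, 77, 77, 78, 74, 81, 91, 65, 37, 43, 43, 38, 65, 72, 72, 71]
195 [92, 87, 87, 85, 89, 95, 89, 67, 72, 76, 79, 79, 79, 82, 81, 81, 79, 79, 78, 76, 73, 70, 68, 69, 100, 100, 99, 100, 117, 150, 101, 93, 96, 96, 94, 93, 92, 92, 85, 67, 72, 91, 94, 97, 104]
205 [105, 110, 111, 110, 107, 105, 100, 80, 73, 75, 78, 79, 80, 82, 81, 81, 82, 80, 78, 76, 73, 70, 65, 67, 92, 97, 95, 113, 158, 168, 170, 176, 180, 180, 158, 107, 117, 124, 139, 164, 149, 112, 117, 133, 146]
[[215 172  19  50 766]]
```

```bash
python3 - <<'E'
from h import *
print(status.observe()['tool_pos'].round(4),row([.613,.1855,.012],rot(-103,38)))
E
```

```text
[0.6222 0.2309 0.0196] [34.4, 0.8, 31.9, 0.4, -0.2, -0.5]
```

Call:
drive_tool(deltas=[[7,0,0,0,0,0,1],[14,0,10,0,0,0,1],[21,1,18,0,0,-0.5,1],[28,1,26,0,0,-0.5,1],[34,1,32,0,0,-0.5,1],[34,1,32,0,0,-0.5,1],[34,1,32,0,0,-0.5,1]])

```text
clock: 5.45
tool_pos: [0.6114, 0.1845, 0.0096]
ee_rot: [[-0.142, 0.975, -0.169], [-0.599, -0.221, -0.77], [-0.788, -0.008, 0.615]]
contact_force: [0.2, 0.5, -0.9]
width: 0.0868
```

```bash
cat >> h.py <<'E'
def can_side(f):
    """can axis column in the side view -> nothing else; prints body edges near row r"""
    s,b=snap('side',f); return s,b
E
python3 - <<'E'
from h import *
s=status.observe(); p=s['tool_pos']; print(s['clock'],p.round(4),s['contact_force'].round(1), s['ee_rot'][:,2].round(3))
u=np.array([-.238,-.971]); print(row(np.r_[p[:2]+.075*u,.012],rot(-103,38)))
E
```

```text
5.45 [0.6114 0.1845 0.0096] [ 0.2  0.5 -0.9] [-0.169 -0.77   0.615]
[44.3, -1.3, 60.6, 0.5, -0.0, 0.2]
```

Call:
drive_tool(deltas=[[1,0,5,0,0,0,1],[4,0,10,0,0,0,1],[7,0,13,0,0,0,1],[9,0,17,0,0,0,1],[12,0,20,0,0,0,1],[15,0,24,0,0,0,1],[17,-1,27,0,0,0,1],[20,-1,30,0,0,0,1],[22,-1,33,0,0,0,1],[25,-1,37,0,0,0,1]])

```text
clock: 6.45
tool_pos: [0.6006, 0.1412, 0.0126]
ee_rot: [[-0.141, 0.975, -0.169], [-0.599, -0.22, -0.77], [-0.788, -0.008, 0.616]]
contact_force: [0.2, 1.6, -1.0]
width: 0.0871
```

```bash
python3 - <<'E'
from h import *
s,a=snap('side','d5'); _,w=snap('wrist','w5'); print(s['clock'],s['tool_pos'].round(4),s['contact_force'].round(1))
a=cv2.resize(a[130:280,200:350],(450,450),interpolation=cv2.INTER_CUBIC)
cv2.imwrite('pics/v5.png',np.hstack([a,cv2.resize(w[200:420,130:430],(300,450))])[:,:,::-1])
E
```

```text
6.45 [0.6006 0.1412 0.0126] [ 0.2  1.6 -1. ]
```

View pics/v5.png

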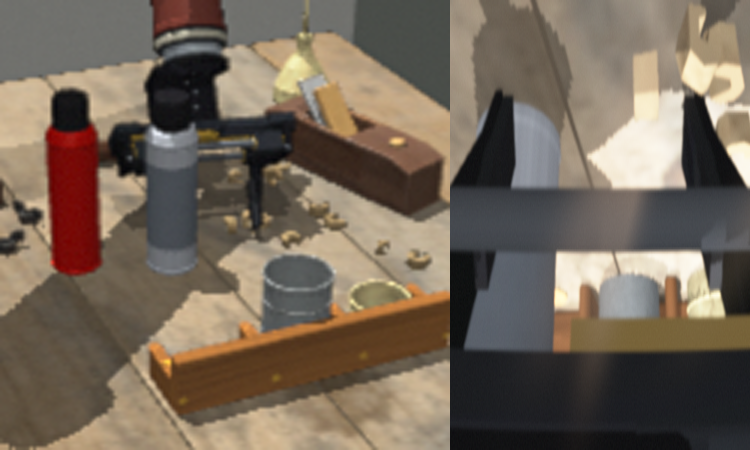

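The left panel (side view) shows the can upright and moving, with its axis at about side column 257 and the red can untouched. The right panel (wrist view) shows the can a bit toward the inner side of the pushing finger, so I'll quantify that.

```bash
python3 - <<'E'
from h import *
s=status.observe(); R=s['ee_rot'];P=s['tool_pos']
t=[P+R@[0,y,.0095] for y in(-.0435,-.051,-.0585)]; print(np.round(t,4), proj('wrist',t,s))
w=cv2.cvtColor(cv2.imread('pics/w5.png'),cv2.COLOR_BGR2HSV); d=cv2.cvtColor(cv2.imread('pics/d5.png'),cv2.COLOR_BGR2HSV)
for r in(255,262,270,275): print(r,w[r,140:260,2].tolist())
for r in(195,205,212): print(r,d[r,240:280,2].tolist())
for c in [(.543,.108),(.54,.112),(.546,.108)]: print(c,proj('side',[[*c,.05],[*c,.184]]).round(1).tolist(),proj('wrist',[*c,.012],s).round(1))
E
```

```text
[[0.5564 0.1429 0.0188]
 [0.549  0.1445 0.0188]
 [0.5417 0.1462 0.0189]] [[196.82313531 279.57842086]
 [182.68364346 279.49780472]
 [168.59309962 279.40512987]]
255 [149, 147, 148, 149, 148, 148, 150, 153, 153, 156, 156, 159, 159, 159, 160, 156, 144, 125, 109, 102, 106, 109, 117, 123, 132, 137, 122, 86, 50, 25, 16, 19, 18, 19, 20, 17, 18, 21, 23, 28, 28, 28, 27, 28, 28, 28, 28, 27, 27, 25, 25, 25, 44, 97, 148, 166, 167, 164, 161, 159, 157, 156, 153, 154, 156, 155, 156, 157, 155, 156, 158, 156, 158, 158, 156, 153, 150, 147, 145, 143, 140, 134, 123, 121, 116, 112, 111, 112, 111, 112, 115, 116, 115, 117, 116, 114, 114, 111, 111, 110, 107, 109, 109, 114, 129, 137, 128, 110, 97, 99, 109, 127, 142, 151, 154, 151, 154, 155, 154, 157]
262 [151, 149, 150, 148, 147, 147, 147, 147, 147, 146, 146, 146, 147, 149, 149, 147, 141, 138, 147, 155, 156, 137, 103, 57, 31, 18, 19, 19, 22, 18, 17, 19, 18, 23, 24, 29, 27, 28, 30, 25, 26, 27, 29, 27, 28, 25, 26, 26, 25, 24, 26, 23, 29, 61, 111, 150, 164, 162, 158, 157, 158, 157, 157, 160, 159, 159, 161, 160, 161, 163, 165, 166, 165, 164, 162, 161, 162, 161,
[... 1352 characters left out ...]
144, 149, 156, 159, 154, 120, 72, 73, 77, 80, 81, 82, 82, 83, 82, 81, 81, 79, 79, 76, 73, 70, 93, 144, 79, 64, 66, 66, 65, 67, 67, 67, 66, 66, 69, 66, 68]
205 [106, 110, 103, 81, 75, 75, 75, 76, 75, 70, 74, 77, 79, 80, 81, 82, 82, 82, 81, 80, 79, 78, 74, 72, 66, 64, 87, 88, 88, 89, 91, 94, 95, 95, 96, 104, 121, 126, 123, 92]
212 [109, 106, 103, 107, 107, 107, 109, 110, 109, 95, 96, 93, 87, 82, 83, 82, 82, 81, 82, 80, 80, 82, 87, 88, 89, 84, 96, 96, 97, 98, 102, 105, 105, 104, 100, 101, 98, 101, 126, 170]
(0.543, 0.108) [[257.5, 204.8], [257.5, 163.3]] [[201.4 292.8]]
(0.54, 0.112) [[256.0, 204.4], [256.0, 162.9]] [[194.3 290.8]]
(0.546, 0.108) [[258.4, 204.6], [258.5, 163.1]] [[205.9 292.4]]
```

Call:
drive_tool(deltas=[[-4,0,-5,0,0,0,1],[-4,5,-5,0,0,0,1],[-4,5,-5,0,0,0,1],[0,5,0,0,0,0,1],[3,5,4,0,0,0,1],[6,4,8,0,0,0,1],[9,4,12,0,0,0,1],[12,3,16,0,0,0,1],[15,3,20,0,0,0,1],[18,3,24,0,0,0,1]])

```text
clock: 7.55
tool_pos: [0.5968, 0.1111, 0.0132]
ee_rot: [[-0.142, 0.975, -0.169], [-0.599, -0.22, -0.77], [-0.788, -0.008, 0.616]]
contact_force: [0.8, 1.0, -0.2]
width: 0.087
```

Call:
drive_tool(deltas=[[3,0,4,0,0,0,1],[6,-1,8,0,0,0,1],[9,-1,12,0,0,0,1],[12,-2,16,0,0,0,1],[15,-2,20,0,0,0,1],[18,-2,24,0,0,0,1],[22,-3,28,0,0,0,1],[25,-3,32,0,0,0,1],[28,-4,36,0,0,0,1],[28,-4,36,0,0,0,1]])

```text
clock: 8.55
tool_pos: [0.5826, 0.0672, 0.0133]
ee_rot: [[-0.142, 0.975, -0.169], [-0.599, -0.221, -0.769], [-0.788, -0.008, 0.616]]
contact_force: [-0.1, 1.1, -0.4]
width: 0.0869
```

```bash
cat >> h.py <<'E'
def grey_edges(d,rows,c0,c1):
    """left/right edge columns of the can in the side view by strongest gradients are unreliable; print saturation-light rows instead"""
    h=cv2.cvtColor(d,cv2.COLOR_RGB2HSV); return [(r,h[r,c0:c1,2].tolist()) for r in rows]
E
python3 - <<'E'
from h import *
s,a=snap('side','d6'); print(s['clock'],s['tool_pos'].round(4),s['contact_force'].round(1),s['ee_rot'][:,2].round(3))
R=s['ee_rot'];P=s['tool_pos'];t=P+R@[0,-.051,.0095];print('finger',t.round(4))
c=t[:2]+.026*np.array([-.21,-.977]);print('exp can',c,proj('side',[[*c,.05],[*c,.184]]).round(1))
u=int(proj('side',[*c,.05])[0][0])
_,w=snap('wrist','w6')
for r,v in grey_edges(a,(200,208,216),u-16,u+20): print(r,u-16,v)
a=cv2.resize(a[130:280,200:350],(450,450),interpolation=cv2.INTER_CUBIC)
cv2.imwrite('pics/v6.png',np.hstack([a,cv2.resize(w[200:420,130:430],(300,450))])[:,:,::-1])
E
```

```text
8.55 [0.5826 0.0672 0.0133] [-0.1  1.1 -0.4] [-0.169 -0.769  0.616]
finger [0.5313 0.0711 0.0196]
exp can [0.52583289 0.04570487] [[260.6 215.8]
 [260.8 172.9]]
200 244 [132, 180, 186, 190, 175, 107, 70, 74, 78, 79, 80, 81, 80, 77, 82, 81, 82, 82, 80, 79, 78, 75, 69, 64, 72, 72, 72, 71, 72, 70, 67, 65, 65, 66, 69, 76]
208 244 [174, 176, 176, 173, 155, 92, 69, 74, 78, 80, 81, 80, 82, 84, 83, 82, 80, 79, 79, 79, 76, 73, 68, 59, 66, 65, 64, 64, 63, 61, 61, 67, 81, 65, 60, 59]
216 244 [101, 93, 71, 68, 72, 72, 69, 74, 78, 79, 80, 81, 83, 82, 83, 84, 83, 80, 79, 78, 76, 72, 68, 80, 90, 95, 107, 107, 107, 106, 105, 106, 106, 105, 104, 103]
```

View pics/v6.png

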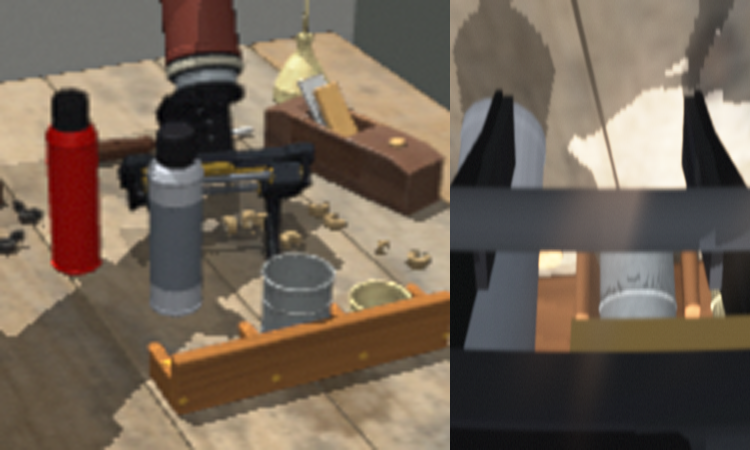

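The side panel shows the can upright at column 258, well past the red can. The wrist panel shows it now slightly outboard on the pushing finger. I'll shift 3 mm and keep pushing.

Call:
drive_tool(deltas=[[-4,0,-5,0,0,0,1],[-4,-3,-5,0,0,0,1],[-4,-3,-5,0,0,0,1],[0,-3,0,0,0,0,1],[3,-3,4,0,0,0,1],[6,-3,8,0,0,0,1],[9,-3,12,0,0,0,1],[12,-3,16,0,0,0,1],[15,-3,20,0,0,0,1],[18,-3,24,0,0,0,1]])

```text
clock: 9.65
tool_pos: [0.5734, 0.0388, 0.0139]
ee_rot: [[-0.142, 0.975, -0.169], [-0.599, -0.22, -0.77], [-0.788, -0.008, 0.616]]
contact_force: [0.2, 0.6, -0.7]
width: 0.0872
```

Call:
drive_tool(deltas=[[3,0,4,0,0,0,1],[6,0,8,0,0,0,1],[9,0,12,0,0,0,1],[12,0,16,0,0,0,1],[15,0,20,0,0,0,1],[18,0,24,0,0,0,1],[22,0,28,0,0,0,1],[22,0,28,0,0,0,1]])

```text
clock: 10.45
tool_pos: [0.5653, 0.0038, 0.0138]
ee_rot: [[-0.142, 0.975, -0.169], [-0.599, -0.221, -0.769], [-0.788, -0.008, 0.616]]
contact_force: [0.2, 0.6, 0.1]
width: 0.0873
```

```bash
python3 - <<'E'
from h import *
s,a=snap('side','d7'); print(s['clock'],s['tool_pos'].round(4),s['contact_force'].round(1),s['ee_rot'][:,2].round(3))
R=s['ee_rot'];P=s['tool_pos'];t=P+R@[0,-.051,.0095];print('finger',t.round(4),'other',(P+R@[0,.051,.0095]).round(4))
c=t[:2]+.026*np.array([-.21,-.977]);print('exp can',c,proj('side',[[*c,.05],[*c,.184]]).round(1))
u=int(proj('side',[*c,.05])[0][0])
_,w=snap('wrist','w7')
for r,v in grey_edges(a,(205,212,220),u-16,u+20): print(r,u-16,v)
for r in (262,270): print(w[r,160:260].mean(1).astype(int).tolist())
# red still?
h=cv2.cvtColor(a,cv2.COLOR_RGB2HSV);n,l,st,_=cv2.connectedComponentsWithStats(cv2.inRange(h,(0,150,80),(10,255,255)));print(st[1:][st[1:,4]>200])
E
```

```text
10.45 [0.5653 0.0038 0.0138] [0.2 0.6 0.1] [-0.169 -0.769  0.616]
finger [0.514  0.0077 0.02  ] other [ 0.6134 -0.0148  0.0192]
exp can [ 0.50850987 -0.01767402] [[264.2 227.9]
 [264.6 183.7]]
205 248 [23, 56, 91, 105, 110, 113, 114, 116, 118, 118, 120, 121, 121, 121, 120, 118, 115, 113, 109, 104, 94, 82, 58, 59, 63, 65, 75, 103, 113, 117, 112, 70, 81, 104, 116, 119]
212 248 [218, 199, 101, 72, 75, 79, 79, 80, 82, 83, 84, 83, 85, 84, 83, 80, 80, 78, 75, 72, 62, 68, 70, 72, 84, 84, 81, 70, 69, 70, 75, 92, 91, 87, 88, 87]
220 248 [75, 72, 65, 73, 76, 78, 81, 81, 82, 83, 82, 83, 82, 81, 80, 79, 79, 75, 74, 72, 69, 78, 77, 72, 70, 74, 73, 73, 73, 72, 70, 73, 72, 76, 77, 77]
[153, 133, 98, 58, 26, 18, 18, 18, 19, 18, 19, 15, 20, 22, 24, 25, 28, 27, 28, 31, 28, 29, 29, 27, 29, 25, 25, 26, 24, 25, 24, 24, 28, 54, 96, 133, 144, 147, 146, 149, 151, 150, 151, 153, 153, 149, 147, 141, 135, 133, 128, 123, 117, 116, 122, 134, 144, 148, 150, 151, 151, 151, 152, 151, 152, 152, 149, 149, 148, 147, 145, 146, 146, 145, 143, 144, 144, 143, 144, 144, 154, 178, 207, 223, 234, 239, 240, 239, 236, 235, 232, 232, 230, 232, 232, 233, 233, 232, 230, 231]
[16, 19, 13, 16, 17, 17, 21, 25, 26, 25, 26, 27, 29, 30, 27, 28, 27, 28, 26, 26, 26, 27, 25, 26, 26, 25, 25, 26, 24, 25, 24, 24, 23, 33, 68, 113, 137, 144, 146, 146, 143, 146, 146, 142, 142, 139, 137, 135, 133, 131, 133, 138, 137, 136, 135, 139, 146, 148, 151, 152, 152, 149, 149, 149, 149, 147, 145, 145, 146, 146, 146, 147, 145, 145, 146, 147, 158, 190, 215, 221, 225, 231, 240, 242, 242, 242, 241, 241, 239, 238, 238, 236, 234, 232, 231, 231, 230, 231, 232, 234]
[[215 172  19  50 776]]
```

```bash
python3 - <<'E'
from h import *
s=status.observe(); R=s['ee_rot'];P=s['tool_pos']
e=P+R@[0,-.0585,.0095]; i=P+R@[0,-.0435,.0095]
a=cv2.imread('pics/d7.png'); w=cv2.imread('pics/w7.png')
for col in(258.7,259.2,259.7):
    L=onz('side',[(col,212)],.06)[0][:2]; L2=onz('side',[(col,222)],.03)[0][:2]
    o,_=ray('side',[(col,212)]); d=(L-o[:2])/np.linalg.norm(L-o[:2]); v=L-e[:2]; b=v@d; q=np.sqrt(b*b-v@v+.026**2) if b*b-v@v+.026**2>0 else 0
    print(col,[(L+d*(-b+k*q)).round(4) for k in(-1,1)], 'base guess',L.round(4))
print('edge',e.round(4),i.round(4))
a=cv2.resize(a[150:280,215:345],(450,450),interpolation=cv2.INTER_CUBIC)
cv2.imwrite('pics/v7.png',np.hstack([a,cv2.resize(w[220:420,130:330],(330,450))]))
E
```

```text
258.7 [array([ 0.4943, -0.0129]), array([0.515 , 0.0346])] base guess [0.5225 0.0518]
259.2 [array([ 0.4955, -0.0135]), array([0.5163, 0.0341])] base guess [0.5238 0.0512]
259.7 [array([ 0.4967, -0.0141]), array([0.5176, 0.0335])] base guess [0.5251 0.0506]
edge [0.5068 0.0099 0.0202] [0.5215 0.0066 0.0201]
```

View pics/v7.png

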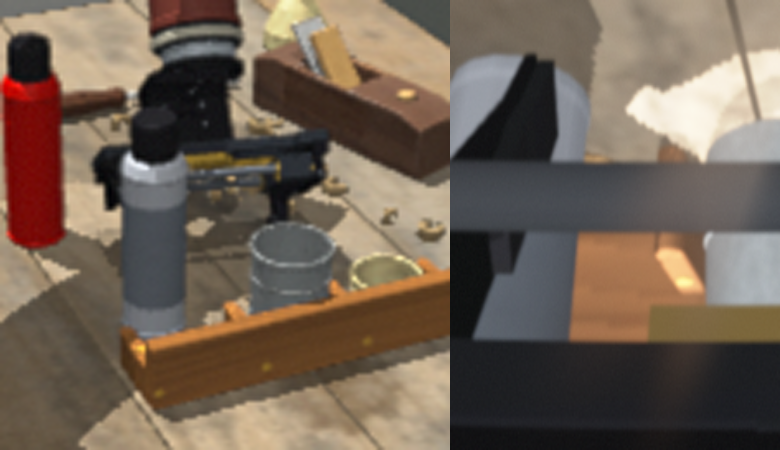

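The side panel shows the can upright in front of the near bay, with the red can and the tins unmoved. The wrist panel shows the can offset to the outer side of the pushing finger. I'll get its line of sight from the silhouette azimuths.

```bash
python3 - <<'E'
from h import *
s=status.observe()
w=cv2.GaussianBlur(cv2.cvtColor(cv2.imread('pics/w7.png'),cv2.COLOR_BGR2GRAY),(3,3),0).astype(int)
for r in(262,268,275,280): print(r,w[r,88:150:1].tolist(),'|',w[r,198:226].tolist())
d=cv2.imread('pics/d7.png'); 
_,E=pose('wrist',s); print('cam',E[:3,3])
for c in [(.4955,-.0135),(.4995,-.0155),(.503,-.0175)]:
    o=E[:2,3]; v=np.array(c)-o; D=np.linalg.norm(v); a=np.arcsin(.026/D); out=[]
    for sg in(-1,1):
        cs,sn=np.cos(sg*a),np.sin(sg*a); t=o+np.array([[cs,-sn],[sn,cs]])@v*np.cos(a)
        out.append(proj('wrist',[[*t,z] for z in(.0,.01,.03,.05)],s).round(0).tolist())
    print(c,out)
E
```

```text
262 [49, 51, 52, 52, 52, 51, 51, 51, 51, 52, 52, 51, 51, 51, 51, 51, 51, 54, 62, 76, 94, 111, 121, 126, 128, 128, 129, 130, 130, 130, 131, 131, 131, 130, 130, 130, 129, 128, 128, 131, 136, 141, 143, 143, 143, 144, 145, 147, 149, 151, 154, 156, 157, 157, 157, 157, 157, 158, 158, 158, 158, 158] | [146, 148, 149, 149, 149, 150, 150, 148, 144, 140, 135, 131, 128, 123, 119, 120, 127, 138, 146, 151, 154, 155, 155, 155, 155, 155, 156, 155]
268 [30, 30, 31, 31, 31, 30, 30, 31, 31, 31, 30, 30, 29, 29, 29, 29, 29, 28, 29, 30, 39, 62, 92, 114, 123, 125, 126, 127, 129, 130, 131, 131, 132, 132, 133, 133, 132, 132, 132, 133, 136, 139, 141, 144, 145, 146, 148, 150, 153, 154, 156, 157, 158, 158, 157, 158, 158, 158, 158, 158, 158, 158] | [144, 144, 143, 143, 144, 143, 141, 138, 137, 136, 135, 136, 136, 136, 135, 134, 135, 142, 149, 153, 154, 154, 154, 153, 152, 152, 152, 152]
275 [31, 31, 31, 30, 30, 30, 31, 32, 33, 33, 34, 35, 35, 34, 33, 31, 30, 29, 29, 29, 30, 38, 60, 90, 116, 128, 130, 129, 128, 127, 126, 125, 125, 124, 123, 123, 125, 128, 133, 138, 141, 143, 144, 145, 148, 150, 152, 154, 155, 15
[... 417 characters left out ...]
156, 157, 156, 153, 146, 130, 107, 79, 53, 32, 22, 19, 18, 18, 17] | [143, 142, 143, 143, 141, 139, 137, 135, 133, 131, 130, 129, 128, 128, 131, 135, 138, 139, 139, 139, 139, 139, 140, 140, 140, 140, 141, 141]
cam [0.60168922 0.16353766 0.09191841]
(0.4955, -0.0135) [[[132.0, 256.0], [128.0, 272.0], [119.0, 305.0], [110.0, 343.0]], [[218.0, 269.0], [216.0, 284.0], [213.0, 316.0], [209.0, 352.0]]]
(0.4995, -0.0155) [[[140.0, 258.0], [136.0, 273.0], [128.0, 307.0], [118.0, 344.0]], [[225.0, 269.0], [223.0, 284.0], [220.0, 317.0], [217.0, 352.0]]]
(0.503, -0.0175) [[[147.0, 259.0], [143.0, 274.0], [135.0, 308.0], [126.0, 345.0]], [[231.0, 270.0], [230.0, 285.0], [227.0, 317.0], [224.0, 353.0]]]
```

```bash
cat >> h.py <<'E'
def tcp(c,yaw,th,gap=0,z=.013,side=-1,off=.051):
    """TCP when the finger face (lateral offset side*off) stands gap behind a can at c"""
    R=rot(yaw,th); h=np.array([np.cos(np.radians(yaw)),np.sin(np.radians(yaw))])
    P=np.array(c)-h*(.026+gap+.0095*np.cos(np.radians(th)))-side*off*R[:2,1]
    return np.r_[P,z],R
E
python3 - <<'E'
from h import *
c=(.495,-.0135)
for a in [((.495,-.0135),-102.4,38,.007),((.495,-.0135),-100,38,.002),((.495,-.0155),-98.5,37.5,0),((.495,-.0215),-96.5,37,0),((.495,-.0265),-95,36.5,0),((.495,-.0315),-93,36,0),((.4955,-.0365),-92,36,0)]:
    P,R=tcp(*a); print(P.round(4),row(P,R), 'other',(P+R@[0,.051,.0095]).round(3)[:2])
E
```

```text
[0.5535 0.0151 0.013 ] [-4.1, -14.1, -6.8, 0.0, 0.0, 0.6] other [ 0.602 -0.003]
[0.5514 0.0126 0.013 ] [-2.3, -15.6, -4.6, -1.9, 0.0, 2.0] other [ 0.6   -0.004]
[0.5504 0.0101 0.013 ] [-0.7, -16.0, -2.5, -3.1, 0.5, 3.0] other [ 0.6   -0.005]
[0.5495 0.0061 0.013 ] [1.9, -16.0, 0.8, -4.7, 1.0, 4.2] other [ 0.599 -0.007]
[0.5487 0.0026 0.013 ] [4.1, -16.0, 3.6, -5.9, 1.5, 5.1] other [ 0.599 -0.009]
[ 5.477e-01 -5.000e-04  1.300e-02] [6.1, -16.3, 6.2, -7.5, 2.0, 6.2] other [ 0.598 -0.011]
[ 0.5476 -0.0046  0.013 ] [8.6, -15.5, 9.3, -8.3, 2.0, 6.8] other [ 0.598 -0.014]
```

Call:
drive_tool(deltas=[[-4,0,-7,0,0,0,1],[-4,-7,-7,0,0,0,1],[-4,-14,-7,0,0,0.6,1],[-2.5,-15.5,-4.5,-1.9,0,2,1],[-0.5,-16,-2.5,-3.1,0.5,3,1],[2,-16,1,-4.7,1,4.2,1],[4,-16,3.5,-5.9,1.5,5.1,1],[6,-16,6,-7.5,2,6.2,1],[8.5,-15.5,9.5,-8.3,2,6.8,1],[8.5,-15.5,9.5,-8.3,2,6.8,1]])

```text
clock: 11.55
tool_pos: [0.5473, -0.0053, 0.0132]
ee_rot: [[-0.021, 0.999, -0.028], [-0.587, -0.035, -0.809], [-0.809, -0.0, 0.587]]
contact_force: [-0.1, -0.4, 0.0]
width: 0.0867
```

```bash
cat >> h.py <<'E'
def predict(c,s):
    """expected silhouette columns in wrist (row of z=.01) and side axis column for a can at c"""
    _,E=pose('wrist',s); o=E[:2,3]; v=np.array(c)-o; a=np.arcsin(.026/np.linalg.norm(v)); out=[]
    for sg in(-1,1):
        t=o+np.array([[np.cos(a),-sg*np.sin(a)],[sg*np.sin(a),np.cos(a)]])@v*np.cos(a); out.append(proj('wrist',[[*t,z] for z in (.01,.03)],s).round(0).tolist())
    return out,proj('side',[*c,.1]).round(1).tolist()
E
python3 - <<'E'
from h import *
s,a=snap('side','d8'); _,w=snap('wrist','w8'); R=s['ee_rot'];P=s['tool_pos']
print(s['clock'],P.round(4),s['contact_force'].round(1),R[:,2].round(3)); t=P+R@[0,-.051,.0095];h=R[:2,2]/np.linalg.norm(R[:2,2]);c=t[:2]+.026*h
print('face',t.round(4),'can if centred',c.round(4),predict(c,s))
g=cv2.cvtColor(w,cv2.COLOR_RGB2GRAY); d=cv2.cvtColor(a,cv2.COLOR_RGB2GRAY)
for r in(268,275,282): print(r,'L100',g[r,100:150].tolist(),'R195',g[r,195:240].tolist())
for r in(205,212,218): print(r,'c242',d[r,242:282].tolist())
hh=cv2.cvtColor(a,cv2.COLOR_RGB2HSV);n,l,st,_=cv2.connectedComponentsWithStats(cv2.inRange(hh,(0,150,80),(10,255,255)));print(st[1:][st[1:,4]>200])
E
```

```text
11.55 [ 0.5473 -0.0053  0.0132] [-0.1 -0.4  0. ] [-0.028 -0.809  0.587]
face [ 0.4961 -0.0112  0.0188] can if centred [ 0.4952 -0.0372] ([[[150.0, 277.0], [143.0, 311.0]], [[238.0, 287.0], [236.0, 320.0]]], [[262.7, 216.4]])
268 L100 [27, 27, 28, 28, 30, 28, 29, 26, 33, 41, 57, 73, 85, 102, 119, 127, 128, 130, 130, 130, 129, 130, 127, 126, 124, 124, 122, 122, 119, 122, 123, 121, 123, 124, 123, 123, 123, 124, 124, 125, 125, 126, 127, 125, 127, 127, 130, 138, 151, 157] R195 [129, 148, 149, 148, 150, 148, 146, 146, 146, 150, 150, 150, 148, 147, 149, 146, 147, 145, 146, 145, 146, 145, 146, 146, 144, 141, 139, 139, 143, 162, 176, 165, 144, 130, 118, 112, 123, 164, 202, 214, 218, 229, 239, 242, 243]
275 L100 [31, 30, 30, 26, 29, 28, 26, 28, 25, 33, 48, 77, 100, 106, 103, 95, 84, 79, 82, 97, 120, 130, 136, 138, 138, 138, 138, 137, 139, 135, 137, 135, 130, 123, 110, 95, 89, 89, 90, 90, 90, 92, 91, 91, 92, 89, 86, 76, 59, 37] R195 [99, 136, 148, 148, 147, 147, 146, 149, 149, 148, 149, 147, 148, 147, 148, 145, 146, 147, 143, 144, 143, 143, 142, 136, 136, 131, 131, 132, 135, 132, 133, 133, 133,
[... 395 characters left out ...]
44, 141, 138, 134, 131, 132, 134, 135, 132, 130, 131, 130, 127, 124, 121, 126, 134, 138, 142, 142, 144, 147, 147, 148, 150]
205 c242 [16, 17, 20, 33, 49, 37, 33, 34, 35, 37, 72, 134, 164, 182, 183, 182, 178, 176, 173, 169, 148, 141, 140, 136, 134, 132, 129, 125, 118, 94, 63, 54, 58, 61, 84, 103, 109, 121, 100, 67]
212 c242 [12, 12, 25, 32, 21, 18, 16, 15, 17, 21, 56, 102, 113, 110, 108, 110, 113, 114, 115, 117, 116, 116, 115, 116, 113, 111, 109, 105, 97, 77, 62, 69, 80, 94, 94, 93, 91, 88, 84, 82]
218 c242 [168, 160, 118, 110, 92, 70, 66, 59, 22, 16, 45, 77, 77, 75, 74, 74, 76, 76, 77, 76, 77, 77, 76, 77, 76, 73, 70, 68, 66, 64, 68, 68, 68, 66, 67, 66, 68, 68, 67, 68]
[[215 172  19  50 766]]
```

```bash
python3 - <<'E'
from h import *
for a in [((.491,-.037),-91,36,.007),((.490,-.037),-89,36,.004),((.490,-.037),-88,36,0),((.491,-.042),-88,36,0),((.492,-.047),-87,36,0),((.493,-.052),-86,36,0),((.494,-.057),-85,36,0)]:
    P,R=tcp(*a); print(P.round(4),row(P,R), 'other',(P+R@[0,.051,.0095]).round(3)[:2])
E
```

```text
[0.5427 0.0028 0.013 ] [-4.2, -5.3, -6.2, -0.8, -0.0, 0.6] other [ 0.594 -0.006]
[0.5403 0.0016 0.013 ] [-3.4, -7.6, -5.1, -2.5, -0.0, 1.8] other [ 0.591 -0.005]
[ 0.5398 -0.0016  0.013 ] [-1.6, -8.0, -2.6, -3.3, -0.0, 2.4] other [ 0.591 -0.007]
[ 0.5408 -0.0066  0.013 ] [1.3, -6.8, 1.4, -3.3, -0.0, 2.4] other [ 0.592 -0.012]
[ 0.5412 -0.0107  0.013 ] [3.7, -6.3, 4.7, -4.1, -0.0, 3.0] other [ 0.592 -0.016]
[ 0.5415 -0.0148  0.013 ] [6.2, -5.8, 8.1, -4.9, -0.0, 3.5] other [ 0.593 -0.019]
[ 0.5419 -0.019   0.013 ] [8.6, -5.3, 11.4, -5.7, -0.0, 4.1] other [ 0.593 -0.022]
```

Call:
drive_tool(deltas=[[-4,0,-6,0,0,0,1],[-4,-5.5,-6,-0.8,0,0.6,1],[-3.5,-7.5,-5,-2.5,0,1.8,1],[-1.5,-8,-2.5,-3.3,0,2.4,1],[0,-7.5,-0.5,-3.3,0,2.4,1],[1.5,-7,1.5,-3.3,0,2.4,1],[3.5,-6.5,4.5,-4.1,0,3,1],[6,-6,8,-4.9,0,3.5,1],[8.5,-5.5,11.5,-5.7,0,4.1,1],[8.5,-5.5,11.5,-5.7,0,4.1,1]])

```text
clock: 12.65
tool_pos: [0.5414, -0.0193, 0.0129]
ee_rot: [[0.051, 0.996, 0.072], [-0.585, 0.088, -0.806], [-0.809, -0.001, 0.587]]
contact_force: [-0.5, -0.2, -0.9]
width: 0.087
```

```bash
python3 - <<'E'
from h import *
s,a=snap('side','d9'); _,w=snap('wrist','w9'); R=s['ee_rot'];P=s['tool_pos']
print(s['clock'],P.round(4),s['contact_force'].round(1),R[:,2].round(3)); t=P+R@[0,-.051,.0095];h=R[:2,2]/np.linalg.norm(R[:2,2]);c=t[:2]+.026*h
print('face',t.round(4),'can if centred',c.round(4),predict(c,s))
g=cv2.cvtColor(w,cv2.COLOR_RGB2GRAY); d=cv2.cvtColor(a,cv2.COLOR_RGB2GRAY)
for r in(205,212,218): print(r,'c242',d[r,242:282].tolist())
hh=cv2.cvtColor(a,cv2.COLOR_RGB2HSV);n,l,st,_=cv2.connectedComponentsWithStats(cv2.inRange(hh,(0,150,80),(10,255,255)));print(st[1:][st[1:,4]>200])
A=cv2.resize(a[150:270,215:335],(400,400),interpolation=cv2.INTER_CUBIC)
cv2.imwrite('pics/v9.png',np.hstack([A,cv2.resize(w[220:420,130:330],(400,400))])[:,:,::-1])
E
```

```text
12.65 [ 0.5414 -0.0193  0.0129] [-0.5 -0.2 -0.9] [ 0.072 -0.806  0.587]
face [ 0.4912 -0.0314  0.0186] can if centred [ 0.4935 -0.0573] ([[[150.0, 278.0], [143.0, 311.0]], [[238.0, 288.0], [236.0, 320.0]]], [[265.3, 220.2]])
205 c242 [32, 28, 29, 33, 33, 40, 50, 58, 64, 86, 103, 106, 108, 115, 145, 190, 199, 221, 234, 230, 218, 136, 99, 67, 65, 65, 68, 84, 99, 133, 137, 136, 124, 112, 103, 71, 60, 51, 40, 38]
212 c242 [22, 19, 17, 24, 49, 71, 38, 33, 34, 36, 38, 43, 43, 44, 67, 114, 111, 105, 106, 105, 104, 106, 106, 104, 102, 101, 104, 107, 116, 114, 108, 105, 101, 110, 154, 176, 173, 168, 162, 151]
218 c242 [14, 15, 14, 15, 15, 14, 13, 12, 14, 16, 14, 16, 23, 49, 74, 77, 75, 75, 79, 89, 103, 107, 114, 117, 116, 116, 115, 112, 103, 95, 87, 72, 70, 65, 70, 72, 68, 68, 66, 67]
[[215 172  19  50 753]]
```

View pics/v9.png

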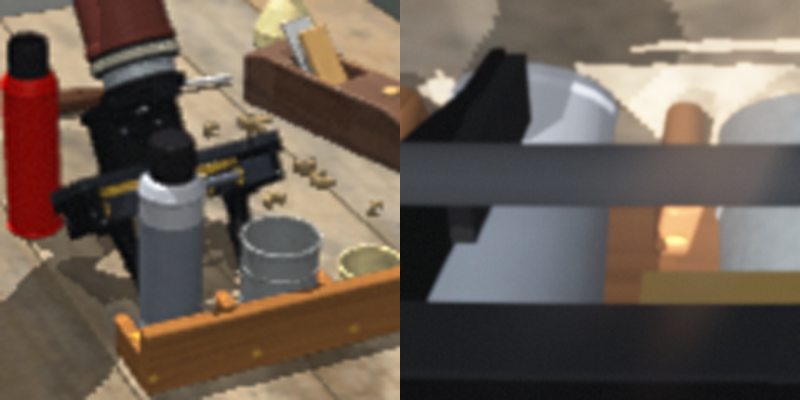

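The side panel shows the can upright between the two dividers, with the red can and the tins unmoved. The wrist panel shows a clear gap between the can and the right-hand divider. About 20 mm remain.

```bash
python3 - <<'E'
from h import *
for a in [((.4935,-.0613),-84,36,0),((.4935,-.0653),-83,36,0),((.494,-.0693),-82,36,0),((.494,-.0733),-81,36,0),((.494,-.0753),-80.5,36,0),((.494,-.0773),-80,36,0),((.494,-.0803),-80,36,0)]:
    P,R=tcp(*a); print(P.round(4),row(P,R), 'other',(P+R@[0,.051,.0095]).round(3)[:2])
E
```

```text
[ 0.5407 -0.0225  0.013 ] [2.1, -1.3, 2.7, -0.8, -0.0, 0.6] other [ 0.592 -0.025]
[ 0.54   -0.0257  0.013 ] [3.9, -2.2, 5.3, -1.6, -0.0, 1.2] other [ 0.592 -0.027]
[ 0.5398 -0.0288  0.013 ] [5.8, -2.7, 7.8, -2.4, -0.0, 1.8] other [ 0.591 -0.029]
[ 0.5391 -0.0321  0.013 ] [7.6, -3.7, 10.4, -3.2, -0.0, 2.4] other [ 0.591 -0.032]
[ 0.5387 -0.0337  0.013 ] [8.5, -4.2, 11.6, -3.6, -0.0, 2.7] other [ 0.59  -0.033]
[ 0.5384 -0.0353  0.013 ] [9.5, -4.7, 12.9, -4.0, -0.0, 3.0] other [ 0.59  -0.034]
[ 0.5384 -0.0383  0.013 ] [11.2, -5.0, 15.3, -4.0, -0.0, 3.0] other [ 0.59  -0.037]
```

```bash
python3 - <<'E'
from h import *
for a in [((.4935,-.0613),-84,36,0),((.4935,-.0653),-82.5,35.5,0),((.494,-.0693),-81,35,0),((.494,-.0728),-79.5,34.5,0),((.494,-.0753),-78.5,34,0)]:
    P,R=tcp(*a); print(P.round(4),row(P,R), 'other',(P+R@[0,.051,.0095]).round(3)[:2])
E
```

```text
[ 0.5407 -0.0225  0.013 ] [2.1, -1.3, 2.7, -0.8, -0.0, 0.6] other [ 0.592 -0.025]
[ 0.5397 -0.0252  0.013 ] [3.6, -2.5, 4.9, -2.0, 0.5, 1.5] other [ 0.591 -0.026]
[ 0.5391 -0.028   0.013 ] [5.2, -3.3, 7.1, -3.2, 1.0, 2.4] other [ 0.591 -0.028]
[ 0.538  -0.0302  0.013 ] [6.5, -4.6, 8.8, -4.5, 1.5, 3.2] other [ 0.59  -0.029]
[ 0.5372 -0.0319  0.013 ] [7.5, -5.6, 10.1, -5.3, 2.0, 3.8] other [ 0.589 -0.029]
```

Call:
drive_tool(deltas=[[1,-0.6,1.3,-0.4,0,0.3,1],[2,-1.3,2.7,-0.8,0,0.6,1],[3.5,-2.5,5,-2,0.5,1.5,1],[5,-3.3,7,-3.2,1,2.4,1],[6.5,-4.6,9,-4.5,1.5,3.2,1],[7.5,-5.6,10,-5.3,2,3.8,1],[7.5,-5.6,10,-5.3,2,3.8,1]])

```text
clock: 13.45
tool_pos: [0.5369, -0.032, 0.013]
ee_rot: [[0.113, 0.98, 0.165], [-0.547, 0.2, -0.813], [-0.83, 0.001, 0.558]]
contact_force: [0.7, 1.3, 0.3]
width: 0.0873
```

```bash
python3 - <<'E'
from h import *
s,a=snap('side','d10'); _,w=snap('wrist','w10'); R=s['ee_rot'];P=s['tool_pos']
print(s['clock'],P.round(4),s['contact_force'].round(1),R[:,2].round(3)); t=P+R@[0,-.051,.0095];h=R[:2,2]/np.linalg.norm(R[:2,2]);c=t[:2]+.026*h
print('face',t.round(4),'can if centred',c.round(4),predict(c,s))
d=cv2.cvtColor(a,cv2.COLOR_RGB2GRAY)
for r in(205,212,218): print(r,'c242',d[r,242:285].tolist())
hh=cv2.cvtColor(a,cv2.COLOR_RGB2HSV);n,l,st,_=cv2.connectedComponentsWithStats(cv2.inRange(hh,(0,150,80),(10,255,255)));print(st[1:][st[1:,4]>200])
p=h*.001; print('per +1mm along heading',row(np.r_[P[:2]+.005*h,P[2]],R))
E
```

```text
13.45 [ 0.5369 -0.032   0.013 ] [0.7 1.3 0.3] [ 0.165 -0.813  0.558]
face [ 0.4885 -0.0499  0.0183] can if centred [ 0.4937 -0.0754] ([[[150.0, 280.0], [142.0, 313.0]], [[238.0, 290.0], [235.0, 322.0]]], [[268.2, 223.5]])
205 c242 [157, 85, 27, 14, 14, 18, 21, 26, 29, 32, 34, 32, 32, 32, 33, 35, 37, 54, 110, 175, 119, 36, 16, 20, 18, 19, 21, 18, 20, 18, 18, 17, 18, 19, 60, 106, 89, 114, 109, 98, 91, 78, 66]
212 c242 [23, 22, 18, 21, 46, 81, 88, 101, 90, 83, 64, 54, 49, 41, 42, 62, 106, 120, 123, 153, 185, 182, 181, 180, 177, 177, 174, 168, 149, 140, 138, 136, 133, 130, 126, 115, 113, 121, 85, 25, 16, 16, 12]
218 c242 [15, 23, 37, 32, 23, 23, 54, 89, 45, 40, 42, 41, 39, 38, 41, 50, 70, 101, 116, 111, 105, 110, 111, 114, 115, 115, 115, 118, 117, 115, 114, 114, 113, 110, 107, 101, 101, 124, 149, 117, 44, 21, 23]
[[215 172  18  50 732]]
per +1mm along heading [2.7, -0.2, 4.3, -0.0, 0.0, 0.0]
```

Call:
drive_tool(deltas=[[0.5,0,0.8,0,0,0,1],[1.1,0,1.7,0,0,0,1],[1.1,0,1.7,0,0,0,1],[1.1,0,1.7,0,0,0,1]])

```text
clock: 13.95
tool_pos: [0.5377, -0.0334, 0.0127]
ee_rot: [[0.112, 0.98, 0.166], [-0.547, 0.2, -0.813], [-0.829, 0.001, 0.559]]
contact_force: [-0.6, 2.2, 1.9]
width: 0.0866
```

Call:
drive_tool(deltas=[[0.5,0,0.8,0,0,0,1],[1.1,0,1.7,0,0,0,1],[1.1,0,1.7,0,0,0,1],[1.1,0,1.7,0,0,0,1]])

```text
clock: 14.35
tool_pos: [0.5381, -0.0354, 0.0128]
ee_rot: [[0.113, 0.98, 0.165], [-0.547, 0.2, -0.813], [-0.83, 0.001, 0.558]]
contact_force: [-0.3, 2.9, 1.1]
width: 0.0869
```

Call:
drive_tool(deltas=[[0.5,0,0.8,0,0,0,1],[1.1,0,1.7,0,0,0,1],[1.1,0,1.7,0,0,0,1],[1.1,0,1.7,0,0,0,1]])

```text
clock: 14.75
tool_pos: [0.5384, -0.0363, 0.0128]
ee_rot: [[0.113, 0.98, 0.165], [-0.546, 0.2, -0.814], [-0.83, 0.002, 0.557]]
contact_force: [-1.9, 8.5, 4.5]
width: 0.087
```

```bash
python3 - <<'E'
from h import *
s,a=snap('side','d11'); R=s['ee_rot'];P=s['tool_pos']
for i in range(3):
    s=status.observe(); print(s['clock'],s['tool_pos'].round(4),s['contact_force'].round(1)); snap('wrist','w11')
t=P+R@[0,-.051,.0095];h=R[:2,2]/np.linalg.norm(R[:2,2]);print((t[:2]+.026*h).round(4))
d=cv2.cvtColor(a,cv2.COLOR_RGB2GRAY)
for r in(205,212,218): print(r,'c242',d[r,242:285].tolist())
E
```

```text
14.8 [ 0.5384 -0.0363  0.0128] [-2.2  9.9  3. ]
14.85 [ 0.5384 -0.0363  0.0128] [-2.1  9.   3.4]
14.9 [ 0.5384 -0.0363  0.0128] [-2.3  9.2  4.5]
[ 0.4952 -0.0797]
205 c242 [167, 152, 66, 19, 15, 15, 16, 17, 17, 18, 23, 26, 34, 33, 33, 33, 32, 30, 41, 105, 172, 68, 16, 15, 15, 19, 18, 19, 20, 21, 21, 16, 20, 16, 23, 51, 78, 41, 52, 89, 119, 109, 100]
212 c242 [34, 34, 26, 19, 21, 49, 89, 90, 102, 107, 106, 102, 86, 74, 67, 59, 70, 104, 112, 159, 190, 184, 186, 182, 178, 174, 174, 174, 166, 147, 141, 137, 135, 132, 130, 127, 121, 118, 124, 46, 9, 14, 18]
218 c242 [15, 13, 19, 30, 33, 22, 27, 64, 101, 49, 40, 42, 41, 42, 41, 41, 41, 53, 91, 115, 115, 110, 109, 111, 113, 115, 114, 117, 119, 117, 116, 115, 114, 112, 110, 106, 101, 106, 140, 157, 145, 76, 23]
```

Call:
drive_tool(deltas=[[-0.5,0.2,-0.8,0,0,0,1],[-1.1,0.4,-1.6,0,0,0,1],[-1.6,0.6,-2.4,0,0,0,1],[-3.3,1.2,-5,0,0,0,1],[-4.5,1.5,-6.5,0,0,0,1],[-9,1.5,-3,0,0,0,1],[-25,1.5,7,0,0,0,1],[-46,1.5,21,0,0,0,1],[-67,1.5,35,0,0,0,1],[-88,1.5,49,0,0,0,1]])

```text
clock: 15.95
tool_pos: [0.5381, -0.029, 0.1146]
ee_rot: [[0.112, 0.98, 0.166], [-0.547, 0.2, -0.813], [-0.829, 0.001, 0.559]]
contact_force: [0.2, 1.0, 0.2]
width: 0.0869
```

Call:
drive_tool(deltas=[[-20,0,13,0,0,0,1],[-41,0,28,0,0,0,1],[-62,0,42,0,0,0,1],[-83,0,56,0,0,0,1],[-104,0,70,0,0,0,1],[-125,0,84,0,0,0,1],[-145,0,97,0,0,0,1],[-145,0,97,0,0,0,1]])

```text
clock: 16.75
tool_pos: [0.5397, -0.0284, 0.2925]
ee_rot: [[0.119, 0.98, 0.161], [-0.547, 0.2, -0.813], [-0.829, 0.008, 0.559]]
contact_force: [-0.7, -0.6, -1.0]
width: 0.0869
```

```bash
python3 - <<'E'
from h import *
s,a=snap('side','d12'); _,b=snap('scene','s12'); print(s['clock'],s['tool_pos'].round(4),s['contact_force'].round(1),s['ee_rot'][:,2].round(2))
d=cv2.cvtColor(a,cv2.COLOR_RGB2GRAY)
for r in(180,205,218): print(r,'c242',d[r,242:290].tolist())
hh=cv2.cvtColor(a,cv2.COLOR_RGB2HSV);n,l,st,_=cv2.connectedComponentsWithStats(cv2.inRange(hh,(0,150,80),(10,255,255)));print(st[1:][st[1:,4]>200])
print('side home axis',proj('side',[[.4965,-.079,.05],[.4965,-.079,.184]]),'tin rim centre',proj('side',[.5825,-.072,.086]), proj('scene',[[.4965,-.079,.184],[.5825,-.072,.086]]))
A=cv2.resize(a[150:280,205:335],(400,400),interpolation=cv2.INTER_CUBIC)
cv2.imwrite('pics/v12.png',np.hstack([A,cv2.resize(b[100:310,200:410],(400,400),interpolation=cv2.INTER_CUBIC)])[:,:,::-1])
E
```

```text
16.75 [ 0.5397 -0.0284  0.2925] [-0.7 -0.6 -1. ] [ 0.16 -0.81  0.56]
180 c242 [34, 31, 33, 32, 32, 34, 34, 37, 54, 104, 160, 116, 105, 107, 124, 167, 167, 171, 171, 171, 173, 181, 180, 183, 185, 183, 181, 177, 172, 173, 175, 179, 182, 181, 180, 179, 178, 178, 177, 176, 173, 158, 131, 140, 162, 155, 114, 67]
205 c242 [190, 179, 156, 150, 150, 153, 153, 153, 148, 146, 146, 149, 149, 150, 147, 134, 111, 120, 139, 139, 116, 40, 12, 15, 18, 19, 19, 18, 19, 19, 17, 15, 16, 14, 24, 70, 124, 126, 116, 95, 98, 112, 115, 116, 111, 88, 80, 75]
218 c242 [135, 139, 146, 148, 147, 147, 147, 151, 152, 156, 156, 155, 153, 153, 154, 155, 156, 147, 112, 96, 106, 105, 106, 105, 108, 110, 109, 110, 113, 112, 110, 110, 109, 107, 106, 101, 96, 108, 156, 178, 176, 162, 143, 138, 142, 137, 98, 73]
[[215 172  19  50 769]]
side home axis [[269.56147305 240.38211916]
 [270.32997897 194.78649499]] tin rim centre [[298.16578705 220.47973339]] [[345.62254174 166.66262332]
 [314.98383686 178.43421718]]
```

```bash
python3 - <<'E'
from h import *
print(row([.54,-.03,.38],rot(-78.5,34)),row([.33,-.42,.38],rot(-78.5,10)))
E
```

```text
[-75.1, 1.9, 53.0, -0.0, -0.1, -0.1] [114.3, -281.8, 335.6, -0.0, 23.9, -0.1]
```

Call:
drive_tool(deltas=[[-37,1,26,0,0,0,1],[-75,2,53,0,0,0,1],[-56,-27,81,0,3,0,1],[-37,-55,110,0,5,0,1],[-18,-84,138,0,8,0,1],[1,-112,166,0,10,0,1],[20,-140,194,0,13,0,1],[39,-169,223,0,15,0,1],[58,-197,251,0,18,0,1],[77,-225,279,0,21,0,1]])

```text
clock: 17.85
tool_pos: [0.3707, -0.3431, 0.3779]
ee_rot: [[0.045, 0.98, 0.195], [-0.216, 0.2, -0.956], [-0.975, 0.001, 0.221]]
contact_force: [2.2, 0.1, -0.2]
width: 0.0871
```

```bash
python3 - <<'E'
from h import *
s,a=snap('side','d13'); s,b=snap('scene','s13'); print(s['clock'],s['tool_pos'].round(4),s['contact_force'].round(1))
A=cv2.resize(a[150:280,205:335],(400,400),interpolation=cv2.INTER_CUBIC)
cv2.imwrite('pics/v13.png',np.hstack([A,cv2.resize(b[100:310,200:410],(400,400),interpolation=cv2.INTER_CUBIC)])[:,:,::-1])
o=cv2.imread('pics/scene0.png')[:,:,::-1]; 
for n,x,y in(('red',265,265),('grey',300,190),('brass',285,175),('turnscrew',150,285),('pliers',350,138),('s',320,195)): print(n,np.abs(o[y-6:y+6,x-6:x+6].astype(int)-b[y-6:y+6,x-6:x+6]).mean().round(1))
E
```

```text
17.9 [ 0.3661 -0.3503  0.3776] [-4.1 -2.6  0.7]
red 5.5
grey 5.8
brass 7.0
turnscrew 4.9
pliers 6.0
s 5.3
```

View pics/v13.png

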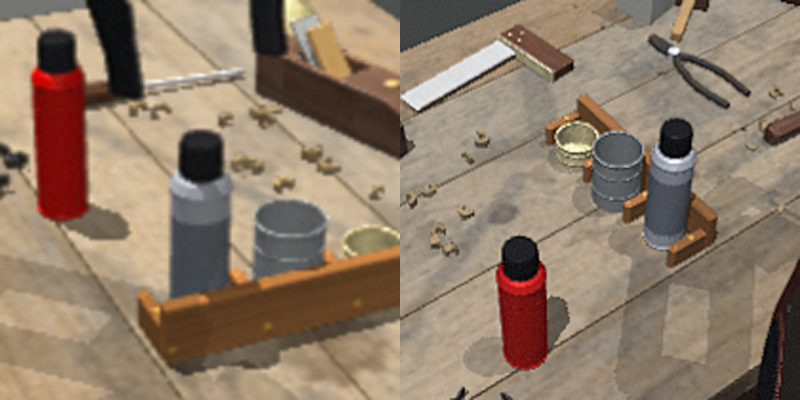

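The can stands upright in the near bay. Its cap top in the scene view is at about (345,167) and the prediction for home is (345.6,166.7). The red can, tins, pliers and turnscrew are where they were, and the arm is clear, so I'm handing in.

```bash
python3 - <<'E'
from h import *
s=status.observe(); print(s['clock'],s['contact_force'].round(1),s['qd'].round(2)); print(env.close_job())
E
```

```text
17.95 [ 0. -0. -0.] [ 0.12 -0.03  0.03  0.02  0.01  0.1 ]
the job is handed in; nothing more can be done
None
```

I pushed the spray can across the bench with one low fingertip of the open, tilted gripper. It now stands upright in the empty bay, the one nearest the robot, against the back board. I backed the arm off and handed the job in at about 18 s.

**Against the board:** during the last millimetres the force rose from about 3 N to 9 N and the tool stopped. That put the can at about (0.495, -0.080). The cork gave the home point as y = -0.080, while the board edge gave -0.076, so those two disagree by about 4 mm.

**Final pictures:** the cap top in the scene view is at about (345, 167), against (345.6, 166.7) predicted for home. In the scene view the red can, both tins, the pliers and the turnscrew show no change beyond picture noise. The red can's position in the side view is also unchanged.

**Disagreements on the way:**
- The first cap positions from the scene and wrist views differed by about 7 mm. The side view settled it.
- The can drifted up to 13 mm sideways on the finger, so I re-centred it three times.

**Not checked:** the arm still had a slight residual motion when I handed in. It was well clear of everything and the force reading was zero.

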